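# Open the balance's battery drawer with the release pin

### The arm

A 7-joint arm with a two-finger parallel gripper is mounted at the origin on the work surface. World frame = base frame: x ahead of the robot, y to its left, z up, the work surface at z = 0. Lengths are in m, angles in rad, forces in N, time in s.
With the tool pointing down it reaches from about 0.425 to 0.875 m from the base axis. Payload 4.7 kg.
Tool frame: the origin (TCP) lies between the finger pads; the fingertips stand 14 mm ahead of it and the grasp point (between the pads) lies 5 mm behind it; z points along the fingers, y is the line along which they close (so a half turn about z gives the same grasp; the last joint's range is limited). The gripper opens to 87 mm and grips with 3 to 60 N. Pads are 19 mm wide; open, the fingers measure 117 mm over their backs; the gripper's body (75 mm by 190 mm) begins 51 mm behind the grasp point.
Start: joints at [-1.201, 0.321, -0.07, 1.45, 0.023, 1.371, -0.057], TCP at [0.226, 0.609, 0.237] pointing down, gripper open.
Joint ranges: [-2.86, 2.86], [-0.3, 2.09], [-1.38, 1.24], [0.06, 2.45], [-1.56, 4.7], [0.09, 2.05], [-2.69, 2.69]. Speed limits (rad/s): [2.57, 2.57, 3.14, 3.14, 3.14, 3.14, 3.14].

### API

Orientations are given as a rotation vector (axis times angle).
In Python, from bench import ctrl gives the robot as it stands.
- The arm moves only by the tool step_arm, never from a script. Its argument "commands" is a list of rows, each an object with "travel": the shift along the tool's x, y, z in m, a list of three; "turn": the turn, a rotation vector about the tool's x, y, z in degrees, a list of three. A call has 1 to 5 rows; each row is the pose to reach, as a shift and turn from the pose commanded when the call began, along the tool's axes at that moment; what a row does not reach only later rows make up. A row lasts 1/10 s, in which the tool goes at most 50 mm and 8.59 degrees, less where a joint would pass 70% of its speed; a pose out of reach is approached as far as the arm can. A call with a gripper value outside its range is refused whole. "gripper" is the opening, from 0 (shut) to 1 (fully open), set as the call begins (left out, the last holds). The fingers move at their own pace and stop on an object; "force" is the grip in N (left out, the last holds). Time passes only in rows, so rows that repeat a pose let the fingers close. It gives the time, the measured TCP pose, the force, the opening and the grip force at its end, in the units of the state.
- ctrl.get_state(): the state, without advancing time (a new reading comes with each control period).
- ctrl.get_image(name): name is "side" or "top" or "wrist"; returns the picture (480x640x3 uint8, red, green, blue); there is no depth.
- ctrl.camera_model(name): a dict with "fx", "fy", "cx", "cy" (pixels), "R" (3x3) and "t" (3): a world point X has camera coordinates R X + t; the wrist camera has in their place "T_tool_cam" (4x4, takes a point from camera to tool coordinates, whose origin is the TCP and whose axes are the flange's). Camera axes: x right, y down, z forward; pixel columns grow to the right and rows downward; lengths in m; the calibration is good to about 2 mm. A picture is of the moment at which its call begins: read the wrist's pose just before it. camera_model takes no time and is no camera call.
- ctrl.close_job(): hands the job in; it is judged then, once.
The state is a dict: "time": time; "joint_positions": joint angles; "qd": joint speeds; "joint_torque": joint torques, N m; "position": TCP position; "tool_rot": TCP orientation; "ft_force": force on the tool from outside, world axes, zero at the start; "torque": the same for the moment, N m; "grip_width": opening from 0.0 (shut) to 1.0 (fully open); "grip_force": force on a finger pad.
Only numpy, scipy, OpenCV 4.12 (cv2) and the standard library are available. Lean on these libraries where they do the work, as an engineer would, in place of code of your own. Each camera call takes 0.05 s, during which the arm holds its last target. There are 200 camera calls.

### The job

The balance needs new batteries: take the release pin out of the tool block and, with its tip, press down the button sunk in the top of the battery drawer. Keep the button held gently down while you push the drawer out with the pin, all the way to its stop. Then stand the pin fully home again in the hole it came from, and leave everything else on the bench alone.

Things in the scene. Friction and masses are not known exactly. Their poses are not given: they have to be found in the camera images.
- balance: Portable ivory balance, 270 (x) x 250 (y) x 74 mm high with its pan, fixed to the bench on screw feet (origin may stand 0 to 5 mm up). Origin under its centre; x axis from its sloping display front to its back, z up. Its upper deck is 190 mm wide; along each flank runs a 30 mm wide shoulder, 42 mm above the origin. The battery drawer is let into the shoulder of its -y flank.
- drawer (a joint): Battery drawer, how far it is out (m): 0 shut, 0.055 at its hard stop. It slides straight out along the balance's -y with 2 to 3 N of drag and stays where left. Locked until its button is pressed 4.5 mm from rest: 1.2 N to start, 2.6 N where it lets go, 2.9 N at 5.5 mm, where it meets a hard bottom. The button springs up when left; let up too soon, it catches again half-way. The latch breaks if the button is pressed with over 10 N, the drawer with over 20 N.
- well (a point): Mouth of the round well, 10 mm across, in the level top of the drawer's front block (64 along x, 30 along y, ivory, flush with the shoulder); this point is on the well's axis at the top surface and moves with the drawer. Axes as the balance's. In it, 2.5 to 9.5 mm down (its cap screws up and down its stem: the depth differs each time and is not measured, feel for it), lies the flat dark top of the release button.
- tool_block: Fixed wooden block, 52 (x) x 190 (y) x 60 mm high, with three holes, 10 mm across and 52 mm deep, on its y axis at -62, 0 and +62 mm. Origin under its centre, z up. One tool stands in each hole, in any order.
- pin_grip (a point): The release pin, about 70 g: the tool with the SQUARE black handle, 20 x 20 x 70 mm, with a thin bright band; below it a steel pin 6 mm thick and 50 mm long with a round end. It stands upright, handle resting on the block. This point is the centre of the handle; z along the pin from tip to handle, x and y square to the handle's sides.
- pin_tip (a point): End of the release pin's tip, 85 mm below the handle's centre; in the block it stands 10 mm above the bench. Same axes.
- driver_mid (a point): Middle of the handle of a small screwdriver (round black handle, 25 mm thick) in another hole of the block; its top stands 128 mm above the bench. Leave it.
- spatula_mid (a point): Middle of the flat steel handle (16 x 3 x 60 mm) of a spatula in another hole of the block; its top stands 120 mm above the bench. Leave it.
- tub_orange: Closed plastic tub, 100 mm across and 87 mm high, orange lid. Origin under its centre. Leave it.
- tub_green: Closed plastic tub, 88 mm across and 72 mm high, green lid. Origin under its centre. Leave it.
- tub_lid: Loose orange tub lid, 96 mm across and 8 mm thick, lying on the bench. Origin under its centre. Leave it.
- weight: Brass 200 g calibration weight, 32 mm across and 53 mm high. Origin under its centre. Leave it.
- mortar: White ceramic mortar, 112 mm across and 60 mm high. Origin under its centre. Leave it.

How it is judged:
On the way, in this order (a step that is already met when the one before it is completed fails the run):
1. the release pin is drawn clear of the tool block (z of pin_tip in the frame of tool_block above 0.065 m), for 0.1 s.
2. the pin holds the button down and the drawer has come out 10 mm (contact force between pin_tool and button above 1 N and value of joint drawer above 0.01 m), for 0.05 s.
3. with the button still held down by the pin the drawer is out to its stop (contact force between pin_tool and button above 1 N and value of joint drawer above 0.052 m), for 0.05 s.
At the end, for the whole second after the job is handed in: The battery drawer is out to its stop (at least 52 of 55 mm); the release pin stands upright and at rest, fully home in the hole it came from (its handle within 6 mm of where it began, less than 0.1 rad off vertical) (value of joint drawer above 0.052 m and distance of pin_grip from where it was at the start of the episode below 0.006 m and angle between pin_grip's own z axis and vertical below 0.1 rad and linear speed of pin_tool below 0.02 m/s); the robot touches nothing.
It fails at once if the pin presses on the button with more than 10 N (contact force between pin_tool and button above 10 N).
It fails at once if the pin bears on the balance, its drawer and button together, with more than 20 N (contact force between pin_tool and balance above 20 N).
It fails at once if another thing on the bench or in the block is moved by more than 25 mm (distance of any of driver_mid, spatula_mid, tub_orange, tub_green, tub_lid, weight, mortar from where it was at the start of the episode above 0.025 m).
It also fails if it takes over 62 s, if anything falls off the work surface, if the arm or the gripper's body presses on something with over 40 N, if the wrist force passes 120 N, or if a joint passes its speed limit or range.

## Working session

There is one attempt and no reset: what is moved stays moved. The work goes in short steps, Python scripts to look and compute and a tool call to move; the robot and the scene stay as the last step left them, time stands still between calls to the robot, and variables do not carry over. Pictures are saved under pics/ and viewed, at most 10 in all, crops included, and the job is handed in when it is done.

Besides the shell and the picture viewer there is one more tool, called after ">>>" as name(argument=value, ...), one argument or row to a line, values as JSON. step_arm: Moves the arm, as the interface text tells. Its arguments: {"type":"object","properties":{"commands":{"type":"array"},"gripper":{"type":"number"},"force":{"type":"number"}},"required":["commands"]}

```bash
mkdir -p pics; ls
cat > h.py <<'E'
from bench import ctrl
import numpy as np, cv2
from scipy.spatial.transform import Rotation as Ro
def cam(name, st=None):
    m=ctrl.camera_model(name); K=np.array([[m['fx'],0,m['cx']],[0,m['fy'],m['cy']],[0,0,1.]])
    if 'R' in m: return K,np.array(m['R']),np.array(m['t']).ravel()
    st=st or ctrl.get_state()
    T=np.eye(4);T[:3,:3]=Ro.from_rotvec(st['tool_rot']).as_matrix();T[:3,3]=st['position']
    W=np.linalg.inv(T@np.array(m['T_tool_cam'])); return K,W[:3,:3],W[:3,3]
def ray(c,u,v,z):
    K,R,t=c; d=R.T@np.linalg.solve(K,[u,v,1]); o=-R.T@t
    return o+d*(z-o[2])/d[2]
def proj(c,X):
    K,R,t=c; p=K@(R@np.asarray(X,float)+t); return p[:2]/p[2]
def snap(name,fn):
    im=ctrl.get_image(name); cv2.imwrite('pics/'+fn,im[...,::-1]); return im
E
python3 - <<'E'
from h import *
for n in ('top','side'): snap(n,n+'1.png')
for n in ('top','side'):
    c=cam(n);print(n,c[0][0,0],-c[1].T@c[2],c[1][2])
s=ctrl.get_state();print(s)
E
```

```text
pics
top 454.45192140337076 [ 0.36452029 -0.01815758  0.98031779] [ 0.20185322 -0.00251681 -0.97941255]
side 535.5477536127424 [ 0.16962243 -0.93369692  0.75330264] [ 0.30544663  0.76687044 -0.56445734]
{'time': 0.1, 'joint_positions': array([-1.200912  ,  0.32176618, -0.07009292,  1.45155586,  0.02262287,
        1.37076635, -0.05689639]), 'qd': array([ 1.58600123e-03,  1.64466692e-03, -8.64136819e-04, -3.77778196e-03,
        2.08302265e-03,  2.22229871e-05,  7.40334486e-05]), 'joint_torque': array([ 1.30447038e-04, -4.92571521e+01, -4.05498706e-01, -3.13396382e+01,
       -6.43212581e-02,  3.96320340e-02,  7.56140571e-05]), 'position': array([0.22629728, 0.60884289, 0.23555824]), 'tool_rot': array([-5.55819699e-01, -3.09183655e+00,  2.66688157e-03]), 'ft_force': array([-0.26481563, -0.40412193,  0.01557583]), 'torque': array([-0.02256364,  0.01884374, -0.03000896]), 'grip_force': 0.0, 'grip_width': 0.9992960482898022}
```

View pics/top1.png

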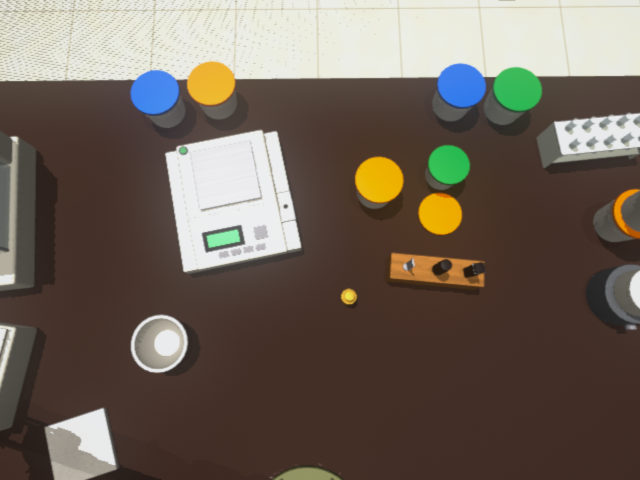

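View pics/side1.png

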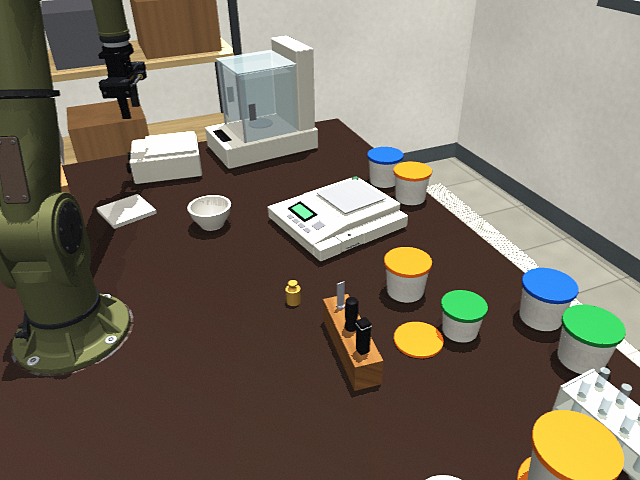

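The top view shows the balance around (233,200), with the well as a dark dot at (285,206). The tool block is at (437,270). The square-handled pin is in its right (-y) hole, with its top near (477,268). The round driver is in the middle hole and the spatula in the left one.

Run:
```python
from h import *
c=cam('top'); im=cv2.imread('pics/top1.png'); hsv=cv2.cvtColor(im,cv2.COLOR_BGR2HSV)
roi=np.zeros(im.shape[:2],np.uint8); roi[245:295,380:495]=1
m=((hsv[...,0]>5)&(hsv[...,0]<22)&(hsv[...,1]>120)&(hsv[...,2]>110)).astype(np.uint8)*roi
m=cv2.morphologyEx(m,cv2.MORPH_CLOSE,np.ones((9,9)))
r=cv2.minAreaRect(cv2.findNonZero(m)); bp=cv2.boxPoints(r)
P=np.array([ray(c,*p,0.06) for p in bp]);print('block',P.round(4).tolist(),np.linalg.norm(np.diff(P,axis=0),axis=1),P.mean(0))
print('well rough',ray(c,285,206,.044),'pin top',ray(c,478,268,.13),'weight',ray(c,349,296,.053))
for n,p,z in (('orange',(379,180),.087),('green',(448,165),.072),('lid',(440,214),.008)): print(n,ray(c,*p,z))
# shoulder edge corners
for p in [(278,133),(300,250),(190,270)]: print(p,ray(c,*p,.042))
# dark dot
g=im[196:216,275:296].min(2); ys,xs=np.where(g<90); print('dot',xs.mean()+275,ys.mean()+196,len(xs))
b=im[120:290,150:420]; cv2.imwrite('pics/c1.png',cv2.resize(im[125:290,255:500],None,fx=3.2,fy=3.2,interpolation=cv2.INTER_CUBIC))
s=ctrl.get_state();print(Ro.from_rotvec(s['tool_rot']).as_matrix().round(3)); print(np.array(ctrl.camera_model('wrist')['T_tool_cam']).round(3))
```

```text
block [[0.477, -0.1697, 0.06], [0.5306, -0.177, 0.06], [0.5103, -0.37, 0.06], [0.4571, -0.3605, 0.06]] [0.05411445 0.19402413 0.05402225] [ 0.49376345 -0.26927923  0.06      ]
well rough [0.63521677 0.04274291 0.044     ] pin top [ 0.48530564 -0.32759558  0.13      ] weight [ 0.44145658 -0.0885821   0.053     ]
orange [ 0.67658269 -0.15392373  0.087     ]
green [ 0.71368908 -0.30336902  0.072     ]
lid [ 0.62388948 -0.29784616  0.008     ]
(278, 133) [0.80388993 0.05895091 0.042     ]
(300, 250) [0.53960762 0.01105824 0.042     ]
(190, 270) [0.49954479 0.24006746 0.042     ]
dot 293.6666666666667 202.33333333333334 45
[[-0.937  0.348 -0.   ]
 [ 0.348  0.937 -0.002]
 [-0.    -0.002 -1.   ]]
[[-0.001 -0.965 -0.261  0.071]
 [ 1.    -0.001 -0.001  0.   ]
 [ 0.001 -0.261  0.965 -0.15 ]
 [ 0.     0.     0.     1.   ]]
```

View pics/c1.png

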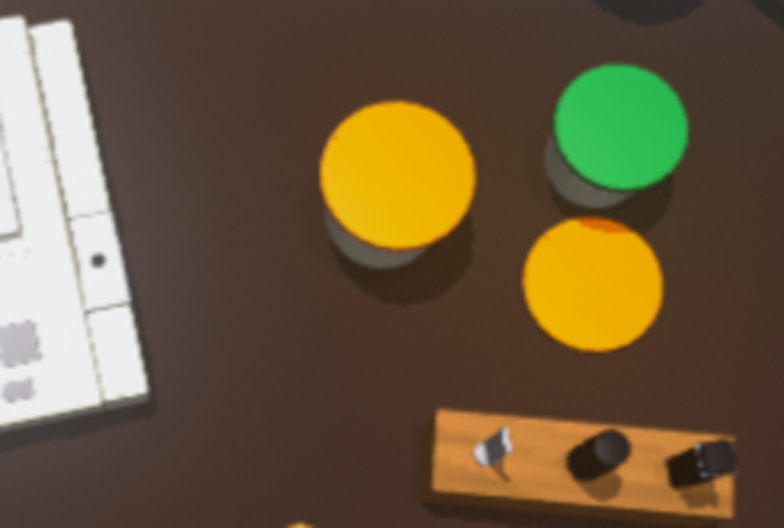

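The crop puts the well at top-view pixel (285.6,206.2) and the pin top at about (478,268), both consistent with the given sizes. I'll now move above the pin.

```bash
cat >> h.py <<'E'
def down(azx):  # tool pointing down, tool x at azimuth azx (deg)
    a=np.radians(azx); x=np.array([np.cos(a),np.sin(a),0]); z=np.array([0,0,-1.]); return np.column_stack([x,np.cross(z,x),z])
def rel(p0,R0,p1,R1): return (R0.T@(np.array(p1)-p0)).round(4).tolist(), np.degrees(Ro.from_matrix(R0.T@R1).as_rotvec()).round(2).tolist()
def here():
    s=ctrl.get_state(); return s['position'],Ro.from_rotvec(s['tool_rot']).as_matrix(),s
def plan(*wps):
    p,R,s=here()
    for q,az in wps:
        R1=down(az); print(q,az,rel(p,R,q,R1)); p,R=np.array(q),R1
E
python3 - <<'E'
from h import *
plan(((.345,.405,.25),119),((.46,.2,.25),78),((.505,-.03,.25),37),((.50,-.25,.26),0),((.4875,-.331,.26),-6))
E
```

```text
(0.345, 0.405, 0.25) 119 ([-0.1823, -0.1498, -0.0142], [-0.09, 0.04, 40.62])
(0.46, 0.2, 0.25) 78 ([-0.2351, 0.0012, 0.0], [0.0, 0.0, 41.0])
(0.505, -0.03, 0.25) 37 ([-0.2156, 0.0918, 0.0], [0.0, 0.0, 41.0])
(0.5, -0.25, 0.26) 0 ([-0.1364, 0.1727, -0.01], [0.0, 0.0, 37.0])
(0.4875, -0.331, 0.26) -6 ([-0.0125, 0.081, 0.0], [0.0, 0.0, 6.0])
```

>>> step_arm(
  commands=[
    {"travel": [-0.0365,-0.03,-0.003],"turn": [0,0,8.2]},
    {"travel": [-0.073,-0.06,-0.006],"turn": [0,0,16.4]},
    {"travel": [-0.109,-0.09,-0.009],"turn": [0,0,24.6]},
    {"travel": [-0.146,-0.12,-0.012],"turn": [0,0,32.8]},
    {"travel": [-0.182,-0.15,-0.014],"turn": [0,0,40.6]},
  ],
  gripper=0.45,
)

```text
time: 0.6
position: [0.3455, 0.4033, 0.2504]
tool_rot: [-1.602, -2.702, 0.0]
ft_force: [0.3, 0.1, 0.1]
grip_width: 0.631
grip_force: 0.0
```

>>> step_arm(
  commands=[
    {"travel": [-0.047,0,0],"turn": [0,0,8.2]},
    {"travel": [-0.094,0,0],"turn": [0,0,16.4]},
    {"travel": [-0.141,0,0],"turn": [0,0,24.6]},
    {"travel": [-0.188,0,0],"turn": [0,0,32.8]},
    {"travel": [-0.235,0.001,0],"turn": [0,0,41]},
  ],
)

```text
time: 1.1
position: [0.46, 0.1984, 0.2504]
tool_rot: [-2.447, -1.97, -0.0]
ft_force: [1.0, 0.4, 0.0]
grip_width: 0.451
grip_force: 0.0
```

>>> step_arm(
  commands=[
    {"travel": [-0.043,0.018,0],"turn": [0,0,8.2]},
    {"travel": [-0.086,0.036,0],"turn": [0,0,16.4]},
    {"travel": [-0.129,0.055,0],"turn": [0,0,24.6]},
    {"travel": [-0.172,0.073,0],"turn": [0,0,32.8]},
    {"travel": [-0.216,0.092,0],"turn": [0,0,41]},
  ],
)

```text
time: 1.6
position: [0.5046, -0.0318, 0.2504]
tool_rot: [-2.981, -0.989, -0.0]
ft_force: [0.8, -0.3, -0.1]
grip_width: 0.452
grip_force: 0.0
```

>>> step_arm(
  commands=[
    {"travel": [-0.027,0.034,-0.002],"turn": [0,0,7.4]},
    {"travel": [-0.054,0.069,-0.004],"turn": [0,0,14.8]},
    {"travel": [-0.082,0.104,-0.006],"turn": [0,0,22.2]},
    {"travel": [-0.109,0.138,-0.008],"turn": [0,0,29.6]},
    {"travel": [-0.136,0.173,-0.01],"turn": [0,0,37]},
  ],
)

```text
time: 2.1
position: [0.4998, -0.2516, 0.2605]
tool_rot: [-3.141, 0.007, -0.0]
ft_force: [1.6, -0.3, -0.1]
grip_width: 0.448
grip_force: 0.0
```

>>> step_arm(
  commands=[
    {"travel": [-0.006,0.04,0],"turn": [0,0,3]},
    {"travel": [-0.012,0.081,0],"turn": [0,0,6]},
    {"travel": [-0.012,0.081,0],"turn": [0,0,6]},
  ],
)

```text
time: 2.4
position: [0.4846, -0.3381, 0.2604]
tool_rot: [3.132, -0.181, -0.003]
ft_force: [-0.8, -0.1, 0.1]
grip_width: 0.448
grip_force: 0.0
```

Run:
```python
from h import *
p,R,s=here(); print(s['time'],p,R.round(3).tolist(),s['joint_positions'].round(2),s['ft_force'])
snap('wrist','w1.png'); c=cam('wrist',s)
for X in [(.4875,-.331,.13),(.4875,-.331,.06)]: print(proj(c,X))
```

```text
2.4 [ 0.48464228 -0.33805876  0.2604306 ] [[0.993, -0.115, -0.002], [-0.115, -0.993, -0.005], [-0.002, 0.005, -1.0]] [-0.18  0.24  0.88  1.6  -0.18  1.39 -0.97] [-0.84588412 -0.10659582  0.08471914]
[312.05376425 239.53706905]
[313.50793039 223.19355964]
```

View pics/w1.png

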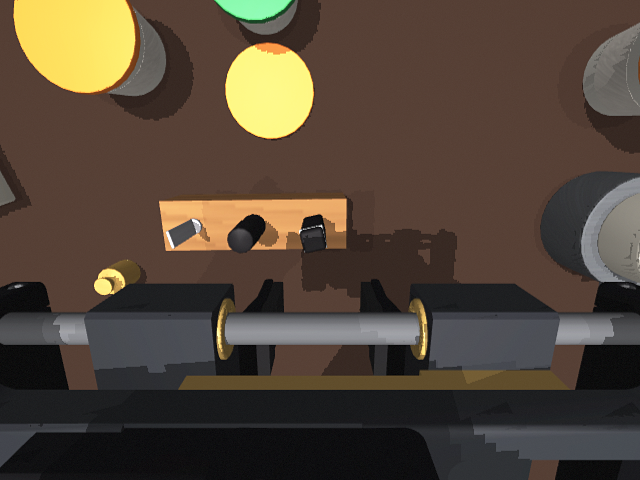

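The wrist view shows the pin handle at about (314,232), its top face near (314,242), with the driver at (245,233) and spatula at (183,234). My estimate predicted (312,239.5), so it agrees to within a few pixels. A crop will give the handle's yaw.

Run:
```python
import cv2
im=cv2.imread('pics/w1.png'); cv2.imwrite('pics/c2.png',cv2.resize(im[195:265,270:365],None,fx=8,fy=8,interpolation=cv2.INTER_CUBIC))
```

```text
(no output)
```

View pics/c2.png

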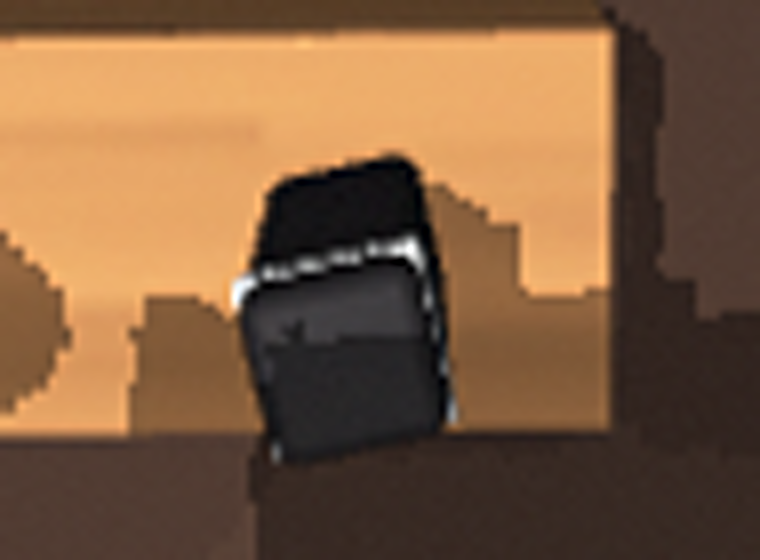

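The crop shows the top face with corners near (243,292), (415,255), (447,425) and (275,462), turned slightly from the block.

Run:
```python
from h import *
p,R,s=here(); c=cam('wrist',s)
P=np.array([ray(c,270+u/8,195+v/8,.129) for u,v in [(243,292),(415,255),(447,425),(275,462)]])
d=np.diff(P,axis=0);print(P.mean(0),np.linalg.norm(d,axis=1),np.degrees(np.arctan2(d[:,1],d[:,0])))
print(np.degrees(np.arctan2(R[1,0],R[0,0])),s['position'])
# hole line from block top corners in wrist image
im=cv2.imread('pics/w1.png');hsv=cv2.cvtColor(im,cv2.COLOR_BGR2HSV)
for n,q in (('r top',(270+612/8,195+28/8)),('r bot',(270+612/8,195+434/8)),('l top',(160,201)),('l bot',(167,249))): print(n,ray(c,*q,.06))
```

```text
[ 0.4885034  -0.32793497  0.129     ] [0.01845358 0.01873472 0.01877039] [ -84.06391138 -175.95095826   96.13956172]
-6.364280112571461 [ 0.48621779 -0.33457549  0.26017514]
r top [ 0.5108239  -0.36331626  0.06      ]
r bot [ 0.45738553 -0.35834137  0.06      ]
l top [ 0.52958686 -0.17421378  0.06      ]
l bot [ 0.47900391 -0.16962677  0.06      ]
```

>>> step_arm(
  commands=[
    {"travel": [0,0,0.02],"turn": [0,0,-6]},
    {"travel": [0,0,0.04],"turn": [0,0,-11.4]},
    {"travel": [0,0,0.04],"turn": [0,0,-11.4]},
    {"travel": [0,0,0.04],"turn": [0,0,-11.4]},
  ],
)

```text
time: 2.85
position: [0.4888, -0.3299, 0.2206]
tool_rot: [-3.137, -0.148, 0.0]
ft_force: [0.8, 0.0, 0.6]
grip_width: 0.451
grip_force: 0.0
```

Run:
```python
from h import *
p,R,s=here(); im=snap('wrist','w2.png'); c=cam('wrist',s)
print(s['time'],p,np.degrees(np.arctan2(R[1,0],R[0,0])))
q=proj(c,(.487,-.331,.129)); print(q)
x,y=int(q[0])-40,int(q[1])-35
print(x,y); cv2.imwrite('pics/c3.png',cv2.resize(im[y:y+70,x:x+80,::-1],None,fx=8,fy=8,interpolation=cv2.INTER_CUBIC))
plan(((.487,-.331,.1),5))
```

```text
2.85 [ 0.48879062 -0.32990375  0.2205868 ] 5.392474723528307
[322.87126753 257.63017604]
282 222
(0.487, -0.331, 0.1) 5 ([-0.0022, 0.0004, 0.1213], [-0.0, -0.05, 0.39])
```

View pics/c3.png

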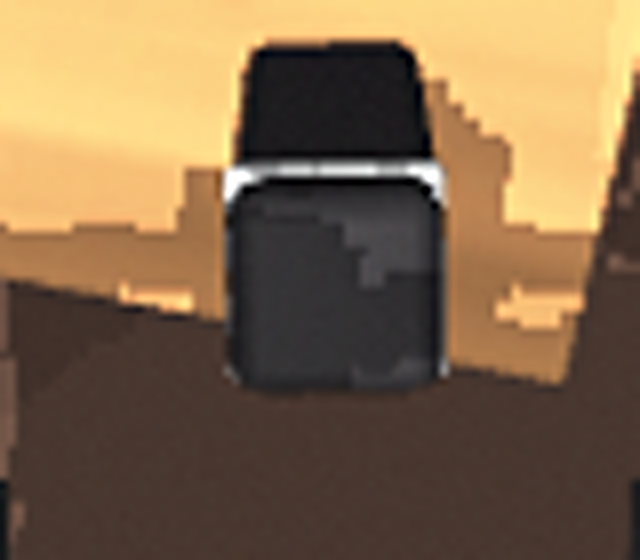

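The square top is centred at about (323.7,257) and aligned with the image axes, within 1 px of prediction, so I'll descend and grip.

>>> step_arm(
  commands=[
    {"travel": [-0.002,0,0.04],"turn": [0,0,0]},
    {"travel": [-0.002,0,0.08],"turn": [0,0,0]},
    {"travel": [-0.002,0,0.11],"turn": [0,0,0]},
    {"travel": [-0.002,0,0.121],"turn": [0,0,0]},
    {"travel": [-0.002,0,0.121],"turn": [0,0,0]},
  ],
)

```text
time: 3.4
position: [0.4863, -0.3308, 0.0992]
tool_rot: [-3.138, -0.148, 0.002]
ft_force: [-0.7, -0.8, 0.9]
grip_width: 0.452
grip_force: 0.0
```

>>> step_arm(
  commands=[
    {"travel": [0,0,0],"turn": [0,0,0]},
    {"travel": [0,0,0],"turn": [0,0,0]},
    {"travel": [0,0,0],"turn": [0,0,0]},
    {"travel": [0,0,0],"turn": [0,0,0]},
    {"travel": [0,0,0],"turn": [0,0,0]},
  ],
  gripper=0,
  force=50,
)

```text
time: 3.9
position: [0.4873, -0.3318, 0.101]
tool_rot: [3.137, 0.148, 0.004]
ft_force: [0.1, 1.3, 5.6]
grip_width: 0.228
grip_force: 50.0
```

Run:
```python
from h import *
p,R,s=here(); print(s); np.save('grasp.npy',p)
```

```text
{'time': 3.9, 'joint_positions': array([-0.10269921,  0.37277962,  0.79203362,  1.79057207, -0.29632694,
        1.09894393, -0.68519281]), 'qd': array([ 0.00056492, -0.00057   , -0.00093022, -0.00066632, -0.00159625,
        0.00086077,  0.00090961]), 'joint_torque': array([ 1.08077195e-01, -3.52189028e+01,  7.68566430e+00, -2.49868369e+01,
       -3.43894924e-02, -2.79617887e-01, -2.04927142e-03]), 'position': array([ 0.48726301, -0.33179314,  0.10095162]), 'tool_rot': array([3.13734808, 0.14838968, 0.00355138]), 'ft_force': array([0.12403421, 1.28661633, 5.62236334]), 'torque': array([0.08827309, 0.24621717, 0.0031586 ]), 'grip_force': 50.00159913673997, 'grip_width': 0.22847829827439858}
```

>>> step_arm(
  commands=[
    {"travel": [0,0,-0.02],"turn": [0,0,0]},
    {"travel": [0,0,-0.05],"turn": [0,0,0]},
    {"travel": [0,0,-0.09],"turn": [0,0,0]},
    {"travel": [0,0,-0.13],"turn": [0,0,0]},
    {"travel": [0,0,-0.13],"turn": [0,0,0]},
  ],
)

```text
time: 4.4
position: [0.4887, -0.3336, 0.2353]
tool_rot: [3.134, 0.147, 0.014]
ft_force: [-0.4, -0.1, 0.2]
grip_width: 0.229
grip_force: 50.0
```

Run:
```python
from h import *
p,R,s=here(); print(p,s['ft_force'],s['grip_width'],np.degrees(np.arctan2(R[1,0],R[0,0])))
plan(((.57,-.16,.23),8),((.6395,.015,.23),10.3),((.6395,.015,.166),10.3))
```

```text
[ 0.48866444 -0.3335998   0.23531064] [-0.44027642 -0.14747057  0.24939168] 0.22850007215539744 5.390760164774837
(0.57, -0.16, 0.23) 8 ([0.0972, -0.1652, 0.0054], [0.29, -0.49, -2.61])
(0.6395, 0.015, 0.23) 10.3 ([0.0932, -0.1636, 0.0], [0.0, 0.0, -2.3])
(0.6395, 0.015, 0.166) 10.3 ([0.0, 0.0, 0.064], [0.0, 0.0, 0.0])
```

>>> step_arm(
  commands=[
    {"travel": [0.024,-0.041,0],"turn": [0,0,-1]},
    {"travel": [0.048,-0.082,0],"turn": [0,0,-2]},
    {"travel": [0.073,-0.124,0],"turn": [0,0,-2.6]},
    {"travel": [0.097,-0.165,0],"turn": [0,0,-2.6]},
    {"travel": [0.12,-0.205,0],"turn": [0,0,-2.6]},
  ],
)

```text
time: 4.9
position: [0.5867, -0.1136, 0.2287]
tool_rot: [-3.133, -0.22, 0.001]
ft_force: [-0.5, -0.3, -0.8]
grip_width: 0.229
grip_force: 50.0
```

Run:
```python
from h import *
plan(((.6395,.015,.166),10.3))
```

```text
(0.6395, 0.015, 0.166) 10.3 ([0.0703, -0.1199, 0.0627], [-0.05, 0.04, -2.26])
```

>>> step_arm(
  commands=[
    {"travel": [0.023,-0.04,0.02],"turn": [0,0,-2.3]},
    {"travel": [0.047,-0.08,0.04],"turn": [0,0,-2.3]},
    {"travel": [0.07,-0.12,0.062],"turn": [0,0,-2.3]},
    {"travel": [0.07,-0.12,0.062],"turn": [0,0,-2.3]},
    {"travel": [0.07,-0.12,0.062],"turn": [0,0,-2.3]},
  ],
)

```text
time: 5.4
position: [0.6382, 0.0148, 0.1652]
tool_rot: [3.128, 0.288, -0.006]
ft_force: [-0.1, 0.3, 0.1]
grip_width: 0.224
grip_force: 50.0
```

Run:
```python
from h import *
p,R,s=here(); im=snap('wrist','w3.png'); c=cam('wrist',s)
print(p,np.degrees(np.arctan2(R[1,0],R[0,0])),R[:,2],'tip',proj(c,p+R@[0,0,.091]),'well',proj(c,(.635,.042,.044)))
```

```text
[0.6381575  0.01475968 0.16522198] 10.52933937234733 [-3.76608801e-03 -8.16422589e-04 -9.99992575e-01] tip [321.47995332 255.40472924] well [287.92134207 242.1121936 ]
```

View pics/w3.png

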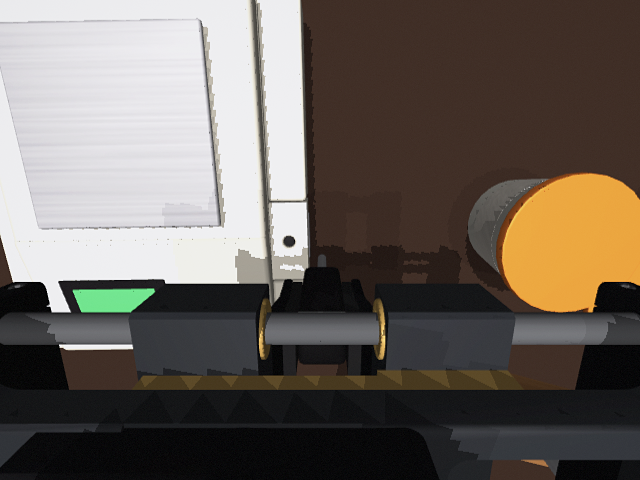

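The wrist view shows the well at (289,241), right beside the pin tip at (322,255). The shoulder edge runs down the image at columns 303–310.

Run:
```python
from h import *
s=ctrl.get_state(); p=np.array([0.6381575,0.01475968,0.16522198]); s['position']=p
c=cam('wrist',s); im=cv2.imread('pics/w3.png'); g=cv2.cvtColor(im,cv2.COLOR_BGR2GRAY)
r=g[230:253,277:302]; m=(r<130).astype(np.uint8); n,l,st,ce=cv2.connectedComponentsWithStats(m); print(st[1:],ce[1:]+[277,230])
rows=np.arange(20,255,5); e=[np.where(g[v,270:330]>150)[0].max()+270 for v in rows]
P=np.array([ray(c,u,v,.044) for u,v in zip(e,rows)]); k=np.polyfit(P[:,0],P[:,1],1); print('edge az',np.degrees(np.arctan(k[0])),np.abs(np.polyval(k,P[:,0])-P[:,1]).max())
i=1+np.argmax(st[1:,4]); 
for z in (.042,.047):
  w=ray(c,*ce[i]+[277,230],z); print('well',w,'dist to edge',(w[1]-np.polyval(k,w[0]))*np.cos(np.arctan(k[0])))
# tip
print('tip pic',[ (v, np.where((g[v,305:340]>70))[0]+305) for v in (254,256,258,262)])
cv2.imwrite('pics/c4.png',cv2.resize(im[225:275,265:345],None,fx=8,fy=8,interpolation=cv2.INTER_CUBIC))
```

```text
[[  6   6  12  11 108]] [[288.62037037 241.00925926]]
edge az 11.287852533211622 0.0025342975169019913
well [0.63580213 0.04162192 0.042     ] dist to edge 0.01467834419793373
well [0.63714356 0.04136807 0.047     ] dist to edge 0.014166845601765423
tip pic [(254, array([305, 306, 307, 308, 309])), (256, array([305, 306, 307, 308, 309])), (258, array([305, 306, 307, 308])), (262, array([305, 306, 307, 308]))]
```

View pics/c4.png

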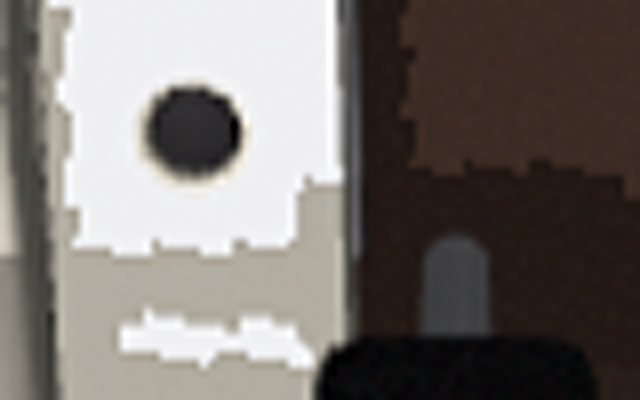

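Run:
```python
from h import *
s=ctrl.get_state(); p=np.array([0.6381575,0.01475968,0.16522198]); s['position']=p
R=Ro.from_rotvec(s['tool_rot']).as_matrix()
c=cam('wrist',s); print('f',c[0][0,0],c[0][:2,2], 'pred hemi',proj(c,p+R@[0,0,.088]))
h=ray(c,321.9,258.4,p[2]-.088); print('hemi',h, 'tip-TCP in tool',R.T@(h-p))
w=[ray(c,288.6,241.1,z) for z in(.042,.0445,.047)]; print(w)
print('depth',(c[1]@w[1]+c[2])[2])
print('dxy',w[1]-h, 'tool',R.T@(w[1]-h), 'now',ctrl.get_state()['position'])
ct=cam('top'); print([ray(ct,285.6,206.2,z) for z in(.042,.047)])
cs=cam('side'); print(proj(cs,w[0]),proj(cs,w[2]))
```

```text
f 343.116391208282 [321.57625743 247.23231217] pred hemi [321.4797273  256.58755074]
hemi [0.63669108 0.01409283 0.07722198] tip-TCP in tool [-0.00137357  0.00030338  0.0880035 ]
[array([0.63572317, 0.04162657, 0.042     ]), array([0.63639461, 0.0414996 , 0.0445    ]), array([0.63706604, 0.04137264, 0.047     ])]
depth 0.2791116546424486
dxy [-0.00029647  0.02740678 -0.03272198] tool [ 0.00469712 -0.02704825  0.0326845 ] now [0.63844441 0.01225047 0.16647313]
[array([0.63533776, 0.04158632, 0.042     ]), array([0.63389466, 0.04126796, 0.047     ])]
[348.90667983 234.89020869] [349.48517803 233.08330833]
```

Run:
```python
from h import *
p,R,s=here(); print(p,np.degrees(np.arctan2(R[1,0],R[0,0])),R[:,2]); plan(((.6374,.0423,.150),10.8))
```

```text
[0.63844441 0.01225047 0.16647313] 10.338724185942109 [-0.00192725 -0.00138502 -0.99999718]
(0.6374, 0.0423, 0.15) 10.8 ([0.0044, -0.0298, 0.0164], [0.06, 0.12, -0.46])
```

>>> step_arm(
  commands=[
    {"travel": [0.0022,-0.015,0],"turn": [0,0,0]},
    {"travel": [0.0044,-0.03,0.008],"turn": [0,0,-0.4]},
    {"travel": [0.0044,-0.03,0.016],"turn": [0,0,-0.4]},
    {"travel": [0.0044,-0.03,0.016],"turn": [0,0,-0.4]},
    {"travel": [0.0044,-0.03,0.016],"turn": [0,0,-0.4]},
  ],
)

```text
time: 5.95
position: [0.6377, 0.0423, 0.1512]
tool_rot: [3.127, 0.292, -0.001]
ft_force: [0.1, 0.5, -0.1]
grip_width: 0.228
grip_force: 50.0
```

>>> step_arm(
  commands=[
    {"travel": [0,0,0],"turn": [0,0,0]},
    {"travel": [0,0,0],"turn": [0,0,0]},
    {"travel": [0,0,0],"turn": [0,0,0]},
  ],
)

```text
time: 6.25
position: [0.6382, 0.0425, 0.1519]
tool_rot: [3.128, 0.292, 0.001]
ft_force: [-0.0, 0.2, 0.2]
grip_width: 0.226
grip_force: 50.0
```

Run:
```python
from h import *
for i in range(3):
    p,R,s=here(); im=snap('wrist','w4_%d.png'%i); print(s['time'],p,np.degrees(np.arctan2(R[1,0],R[0,0])),R[:,2],s['ft_force'])
c=cam('wrist',s); h=proj(c,p+R@[-.0014,.0003,.088]); print(h,proj(c,(.636,.0416,.0425)))
x,y=int(h[0])-40,int(h[1])-38; print(x,y)
cv2.imwrite('pics/c5.png',cv2.resize(im[y:y+60,x:x+80,::-1],None,fx=8,fy=8,interpolation=cv2.INTER_CUBIC))
```

```text
6.25 [0.6382449  0.04254484 0.15185124] 10.679812633253281 [ 5.28167684e-04  1.81818868e-05 -9.99999860e-01] [-0.04310412  0.2400048   0.1973872 ]
6.3 [0.63820483 0.04268443 0.15183122] 10.689984633878119 [ 4.78430427e-04  9.73181734e-05 -9.99999881e-01] [-0.05391877 -0.39029868 -0.28054544]
6.35 [0.6381679  0.04276242 0.15176758] 10.696243615182585 [ 3.65019927e-04  9.72955616e-05 -9.99999929e-01] [-0.16760471  0.19658087 -0.01566021]
[321.89620176 258.4413479 ] [322.43062086 251.68406336]
281 220
```

View pics/c5.png

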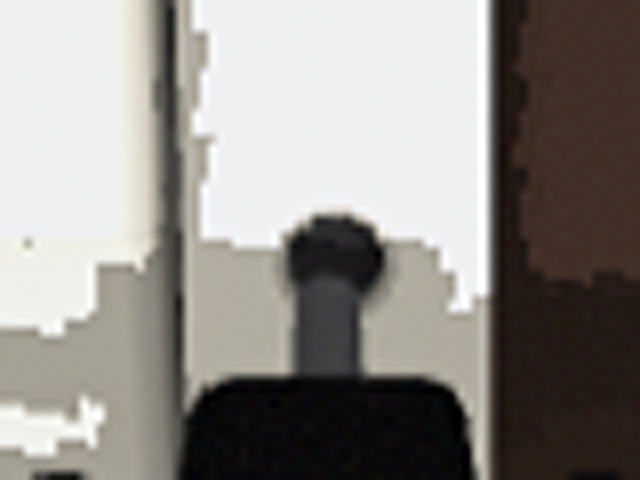

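The well is centred at about (322.9,252.3) with the pin tip just below it in the picture. That needs a correction of about 1 mm, then I'll feel my way down.

>>> step_arm(
  commands=[
    {"travel": [-0.0013,0.0009,0.004],"turn": [0,0,0]},
    {"travel": [-0.0013,0.0009,0.008],"turn": [0,0,0]},
    {"travel": [-0.0013,0.0009,0.012],"turn": [0,0,0]},
    {"travel": [-0.0013,0.0009,0.014],"turn": [0,0,0]},
    {"travel": [-0.0013,0.0009,0.014],"turn": [0,0,0]},
  ],
)

```text
time: 6.9
position: [0.6366, 0.0419, 0.137]
tool_rot: [3.128, 0.293, -0.001]
ft_force: [0.8, -0.0, -0.5]
grip_width: 0.226
grip_force: 50.0
```

>>> step_arm(
  commands=[
    {"travel": [0,0,0.0005],"turn": [0,0,0]},
    {"travel": [0,0,0.001],"turn": [0,0,0]},
    {"travel": [0,0,0.0015],"turn": [0,0,0]},
    {"travel": [0,0,0.002],"turn": [0,0,0]},
    {"travel": [0,0,0.002],"turn": [0,0,0]},
  ],
)

```text
time: 7.4
position: [0.6369, 0.0419, 0.1356]
tool_rot: [-3.128, -0.293, -0.0]
ft_force: [0.1, -0.9, -1.2]
grip_width: 0.225
grip_force: 50.0
```

>>> step_arm(
  commands=[
    {"travel": [0,0,0.0005],"turn": [0,0,0]},
    {"travel": [0,0,0.001],"turn": [0,0,0]},
    {"travel": [0,0,0.0015],"turn": [0,0,0]},
    {"travel": [0,0,0.002],"turn": [0,0,0]},
    {"travel": [0,0,0.002],"turn": [0,0,0]},
  ],
)

```text
time: 7.9
position: [0.6369, 0.0418, 0.1335]
tool_rot: [-3.128, -0.293, 0.0]
ft_force: [0.3, 0.3, 0.1]
grip_width: 0.226
grip_force: 50.0
```

>>> step_arm(
  commands=[
    {"travel": [0,0,0.0005],"turn": [0,0,0]},
    {"travel": [0,0,0.001],"turn": [0,0,0]},
    {"travel": [0,0,0.0015],"turn": [0,0,0]},
    {"travel": [0,0,0.002],"turn": [0,0,0]},
    {"travel": [0,0,0.002],"turn": [0,0,0]},
  ],
)

```text
time: 8.4
position: [0.6369, 0.0419, 0.1315]
tool_rot: [-3.128, -0.293, 0.0]
ft_force: [-0.3, 0.1, -0.7]
grip_width: 0.226
grip_force: 50.0
```

>>> step_arm(
  commands=[
    {"travel": [0,0,0.0005],"turn": [0,0,0]},
    {"travel": [0,0,0.001],"turn": [0,0,0]},
    {"travel": [0,0,0.0015],"turn": [0,0,0]},
    {"travel": [0,0,0.002],"turn": [0,0,0]},
    {"travel": [0,0,0.002],"turn": [0,0,0]},
  ],
)

```text
time: 8.9
position: [0.637, 0.0418, 0.1296]
tool_rot: [-3.128, -0.293, -0.0]
ft_force: [-1.0, -0.8, 1.1]
grip_width: 0.225
grip_force: 50.0
```

>>> step_arm(
  commands=[
    {"travel": [0,0,0.0005],"turn": [0,0,0]},
    {"travel": [0,0,0.001],"turn": [0,0,0]},
    {"travel": [0,0,0.0015],"turn": [0,0,0]},
    {"travel": [0,0,0.0015],"turn": [0,0,0]},
    {"travel": [0,0,0.0015],"turn": [0,0,0]},
  ],
)

```text
time: 9.4
position: [0.637, 0.0419, 0.1282]
tool_rot: [-3.128, -0.293, -0.0]
ft_force: [-0.1, 0.5, 2.3]
grip_width: 0.227
grip_force: 50.0
```

>>> step_arm(
  commands=[
    {"travel": [0,0,0.0005],"turn": [0,0,0]},
    {"travel": [0,0,0.001],"turn": [0,0,0]},
    {"travel": [0,0,0.001],"turn": [0,0,0]},
  ],
)

```text
time: 9.7
position: [0.637, 0.0419, 0.1271]
tool_rot: [-3.128, -0.293, -0.0]
ft_force: [-0.4, 0.4, 1.0]
grip_width: 0.228
grip_force: 50.0
```

>>> step_arm(
  commands=[
    {"travel": [0,0,0.0005],"turn": [0,0,0]},
    {"travel": [0,0,0.001],"turn": [0,0,0]},
    {"travel": [0,0,0.001],"turn": [0,0,0]},
  ],
)

```text
time: 10.0
position: [0.637, 0.0419, 0.1261]
tool_rot: [-3.128, -0.293, -0.0]
ft_force: [-0.2, -0.9, 1.9]
grip_width: 0.227
grip_force: 50.0
```

```bash
cat >> h.py <<'E'
def avg(n=8):
    f=[];z=[]
    for i in range(n):
        ctrl.get_image('wrist'); s=ctrl.get_state(); f.append(s['ft_force']); z.append(s['position'])
    print(s['time'],np.mean(z,0).round(5),'F',np.mean(f,0).round(2),'sd',np.std(f,0).round(2))
E
python3 -c "
from h import *
avg()"
```

```text
10.4 [0.63699 0.04185 0.12611] F [-0.41  0.12  1.53] sd [0.69 0.35 0.38]
```

>>> step_arm(
  commands=[
    {"travel": [0,0,0.0005],"turn": [0,0,0]},
    {"travel": [0,0,0.001],"turn": [0,0,0]},
    {"travel": [0,0,0.001],"turn": [0,0,0]},
  ],
)

```text
time: 10.7
position: [0.637, 0.0418, 0.1254]
tool_rot: [-3.128, -0.293, -0.0]
ft_force: [-1.3, -0.1, 4.5]
grip_width: 0.225
grip_force: 50.0
```

```bash
python3 -c "
from h import *
avg()"
```

```text
11.1 [0.63706 0.04186 0.12532] F [-1.34 -0.03  4.72] sd [0.41 0.31 0.42]
```

>>> step_arm(
  commands=[
    {"travel": [-0.0005,0.0007,0],"turn": [0,0,0]},
    {"travel": [-0.0005,0.0014,0],"turn": [0,0,0]},
    {"travel": [-0.0005,0.0021,0],"turn": [0,0,0]},
    {"travel": [-0.0005,0.003,0],"turn": [0,0,0]},
    {"travel": [-0.0005,0.003,0],"turn": [0,0,0]},
  ],
)

```text
time: 11.6
position: [0.6373, 0.0393, 0.1253]
tool_rot: [-3.127, -0.294, -0.001]
ft_force: [0.2, 1.5, 3.9]
grip_width: 0.231
grip_force: 50.0
```

```bash
python3 -c "
from h import *
avg()"
```

```text
12.0 [0.63732 0.03936 0.12528] F [-0.26  2.08  5.26] sd [0.63 0.49 0.44]
```

>>> step_arm(
  commands=[
    {"travel": [0,0.0005,0],"turn": [0,0,0]},
    {"travel": [0,0.001,0],"turn": [0,0,0]},
    {"travel": [0,0.0015,0],"turn": [0,0,0]},
    {"travel": [0,0.002,0],"turn": [0,0,0]},
    {"travel": [0,0.002,0],"turn": [0,0,0]},
  ],
)

```text
time: 12.5
position: [0.6377, 0.0373, 0.1253]
tool_rot: [-3.127, -0.294, -0.001]
ft_force: [0.0, 2.2, 5.2]
grip_width: 0.226
grip_force: 50.0
```

```bash
python3 -c "
from h import *
avg()"
```

```text
12.9 [0.63772 0.03728 0.12527] F [0.39 1.73 5.2 ] sd [0.51 0.56 0.32]
```

>>> step_arm(
  commands=[
    {"travel": [0,0.0015,0],"turn": [0,0,0]},
    {"travel": [0,0.003,0],"turn": [0,0,0]},
    {"travel": [0,0.0045,0],"turn": [0,0,0]},
    {"travel": [0,0.006,0],"turn": [0,0,0]},
    {"travel": [0,0.006,0],"turn": [0,0,0]},
  ],
)

```text
time: 13.4
position: [0.6389, 0.0311, 0.1253]
tool_rot: [-3.128, -0.293, -0.002]
ft_force: [0.6, 2.5, 5.3]
grip_width: 0.227
grip_force: 50.0
```

Run:
```python
from h import *
avg(4); a=cv2.imread('pics/w4_2.png'); p,R,s=here(); im=snap('wrist','w5.png')
# drawer front beyond shoulder edge? compare with top view
t=snap('top','t2.png'); c=cam('top')
w=np.array([.636,.0415,.0425]); o=np.array([.187,-.982,0])
for d in (.01,.02,.0): print(d,proj(c,w+o*(d+.015)))
a=cv2.imread('pics/top1.png')[...,::-1].astype(int); D=np.abs(t.astype(int)-a).sum(2)[196:225,270:310]
print((D[8:12]>120).astype(int))
```

```text
13.6 [0.63889 0.03117 0.12527] F [0.69 2.43 5.38] sd [0.48 0.66 0.34]
0.01 [297.08724238 203.62677654]
0.02 [301.664877   202.74406034]
0.0 [292.50582648 204.51022189]
[[1 1 1 1 1 1 1 1 1 1 1 1 1 1 1 1 1 1 1 1 1 1 1 1 1 1 1 1 0 0 0 0 0 0 0 0
  0 0 0 0]
 [1 1 1 1 1 1 1 1 1 1 1 1 1 1 1 0 1 1 1 1 1 1 1 0 1 1 1 1 0 0 0 0 0 0 0 0
  0 0 0 0]
 [1 1 1 1 1 1 1 1 1 1 1 1 1 1 1 0 0 1 1 1 1 1 1 0 1 1 1 1 0 0 0 0 0 0 0 0
  0 0 0 0]
 [1 1 1 1 1 1 1 1 1 1 1 1 1 1 1 1 1 1 1 1 1 1 1 0 1 1 1 1 0 0 0 0 0 0 0 0
  0 0 0 0]]
```

>>> step_arm(
  commands=[
    {"travel": [0.0003,0.003,0],"turn": [0,0,0]},
    {"travel": [0.0004,0.006,0],"turn": [0,0,0]},
    {"travel": [0.0005,0.009,0],"turn": [0,0,0]},
    {"travel": [0.0005,0.012,0],"turn": [0,0,0]},
    {"travel": [0.0005,0.015,0],"turn": [0,0,0]},
  ],
)

```text
time: 14.2
position: [0.6419, 0.0167, 0.1252]
tool_rot: [-3.127, -0.294, -0.001]
ft_force: [-0.5, 2.5, 6.5]
grip_width: 0.224
grip_force: 50.0
```

>>> step_arm(
  commands=[
    {"travel": [0,0.003,0],"turn": [0,0,0]},
    {"travel": [0.0001,0.006,0],"turn": [0,0,0]},
    {"travel": [0.0001,0.009,0],"turn": [0,0,0]},
    {"travel": [0.0002,0.012,0],"turn": [0,0,0]},
    {"travel": [0.0002,0.015,0],"turn": [0,0,0]},
  ],
)

```text
time: 14.7
position: [0.6449, 0.0021, 0.1252]
tool_rot: [-3.127, -0.294, -0.0]
ft_force: [0.7, 1.8, 5.2]
grip_width: 0.229
grip_force: 50.0
```

```bash
python3 -c "
from h import *
avg()"
```

```text
15.1 [0.64499 0.00133 0.12526] F [0.26 1.27 5.22] sd [0.4  0.54 0.81]
```

>>> step_arm(
  commands=[
    {"travel": [0,0.0025,0],"turn": [0,0,0]},
    {"travel": [0.0001,0.005,0],"turn": [0,0,0]},
    {"travel": [0.0001,0.0075,0],"turn": [0,0,0]},
    {"travel": [0.0001,0.01,0],"turn": [0,0,0]},
    {"travel": [0.0001,0.012,0],"turn": [0,0,0]},
  ],
)

```text
time: 15.6
position: [0.6473, -0.0098, 0.1253]
tool_rot: [-3.127, -0.294, -0.001]
ft_force: [0.1, 2.6, 5.4]
grip_width: 0.225
grip_force: 50.0
```

>>> step_arm(
  commands=[
    {"travel": [0,0.0008,0],"turn": [0,0,0]},
    {"travel": [0,0.0016,0],"turn": [0,0,0]},
    {"travel": [0,0.0022,0],"turn": [0,0,0]},
    {"travel": [0,0.0022,0],"turn": [0,0,0]},
  ],
)

```text
time: 16.0
position: [0.6477, -0.0121, 0.1252]
tool_rot: [-3.127, -0.294, -0.001]
ft_force: [1.0, 3.1, 5.9]
grip_width: 0.228
grip_force: 50.0
```

```bash
python3 -c "
from h import *
avg()"
```

```text
16.4 [ 0.64769 -0.01206  0.12526] F [0.23 2.   5.57] sd [0.57 0.3  0.57]
```

Travel is about 55 mm and the force is still only drag, so I'll continue in small steps until the stop is felt.

>>> step_arm(
  commands=[
    {"travel": [0,0.0005,0],"turn": [0,0,0]},
    {"travel": [0,0.001,0],"turn": [0,0,0]},
    {"travel": [0,0.0015,0],"turn": [0,0,0]},
    {"travel": [0,0.0015,0],"turn": [0,0,0]},
  ],
)

```text
time: 16.8
position: [0.6479, -0.0126, 0.1252]
tool_rot: [-3.126, -0.294, -0.0]
ft_force: [-0.5, 2.8, 6.0]
grip_width: 0.23
grip_force: 50.0
```

```bash
python3 -c "
from h import *
avg(4)"
```

```text
17.0 [ 0.64783 -0.01258  0.12522] F [0.07 3.09 5.55] sd [0.69 0.24 0.42]
```

>>> step_arm(
  commands=[
    {"travel": [0,0.0005,0],"turn": [0,0,0]},
    {"travel": [0,0.001,0],"turn": [0,0,0]},
    {"travel": [0,0.001,0],"turn": [0,0,0]},
  ],
)

```text
time: 17.3
position: [0.6479, -0.0134, 0.1252]
tool_rot: [-3.126, -0.294, -0.0]
ft_force: [0.3, 3.2, 5.4]
grip_width: 0.229
grip_force: 50.0
```

```bash
python3 -c "
from h import *
avg(4)"
```

```text
17.5 [ 0.64795 -0.01344  0.12522] F [-0.71  3.27  6.05] sd [0.55 0.37 0.54]
```

>>> step_arm(
  commands=[
    {"travel": [0,0.0005,0],"turn": [0,0,0]},
    {"travel": [0,0.001,0],"turn": [0,0,0]},
    {"travel": [0,0.0015,0],"turn": [0,0,0]},
    {"travel": [0,0.0015,0],"turn": [0,0,0]},
  ],
)

```text
time: 17.9
position: [0.6481, -0.0148, 0.1252]
tool_rot: [-3.126, -0.294, 0.0]
ft_force: [-0.7, 4.1, 6.1]
grip_width: 0.227
grip_force: 50.0
```

```bash
python3 -c "
from h import *
avg(6)"
```

```text
18.2 [ 0.64815 -0.01472  0.1252 ] F [-0.8   3.4   5.78] sd [0.75 0.25 0.27]
```

Run:
```python
from h import *
p,R,s=here(); im=snap('wrist','w6.png'); c=cam('wrist',s)
w=np.array([.636,.0415,.0425]); o=np.array([.187,-.982,0]); xb=np.array([.982,.187,0])
print(p,[proj(c,w+o*(d+.015)+xb*.032).round(1).tolist() for d in (.045,.05,.055)])
cv2.imwrite('pics/w6b.png',cv2.resize(im[120:300,200:420,::-1],None,fx=3.5,fy=3.2))
```

```text
[ 0.64813975 -0.01473392  0.12518332] [[325.3, 216.1], [332.6, 216.1], [339.8, 216.1]]
```

View pics/w6b.png

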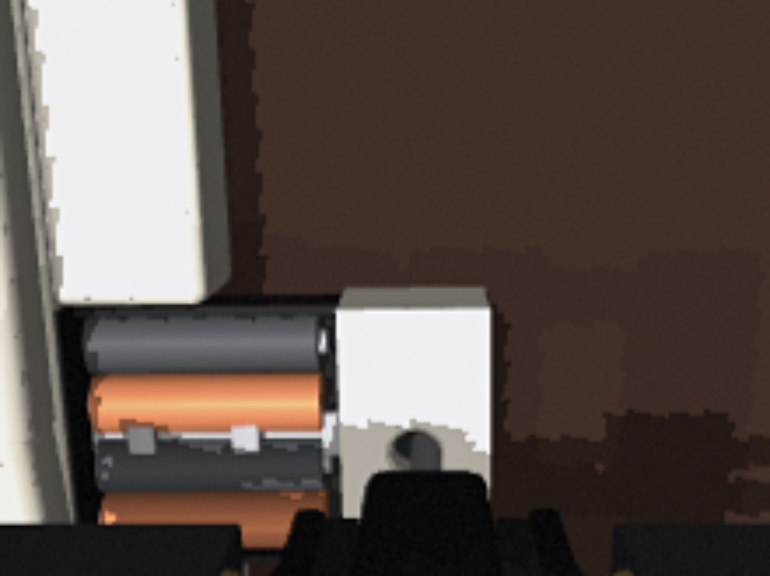

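The crop shows the drawer well out with the batteries exposed. Its front corner is at wrist pixel (340,215.3), against (339.8,216.1) predicted for 55 mm. I'll nudge once more to confirm the stop.

>>> step_arm(
  commands=[
    {"travel": [0,0.0006,0],"turn": [0,0,0]},
    {"travel": [0,0.0012,0],"turn": [0,0,0]},
    {"travel": [0,0.0018,0],"turn": [0,0,0]},
    {"travel": [0,0.0018,0],"turn": [0,0,0]},
  ],
)

```text
time: 18.65
position: [0.6483, -0.015, 0.1252]
tool_rot: [-3.124, -0.296, 0.001]
ft_force: [-1.4, 5.7, 6.8]
grip_width: 0.227
grip_force: 50.0
```

Run:
```python
from h import *
avg(6)
def w(f):
    im=cv2.cvtColor(cv2.imread(f),cv2.COLOR_BGR2GRAY).astype(int)
    for v in (222,228,235):
        r=im[v]; on=np.where(r[280:400]>140)[0]+280; print(v,on.min(),on.max())
    r=im[200]; print('shoulder',np.where(r[210:300]>200)[0].max()+210)
w('pics/w6.png'); snap('wrist','w7.png'); w('pics/w7.png'); p,R,s=here(); print(p)
```

```text
18.95 [ 0.64825 -0.01502  0.12518] F [-1.45  5.64  7.02] sd [0.27 0.33 0.5 ]
222 296 339
228 291 339
235 296 339
shoulder 256
222 296 339
228 291 339
235 296 339
shoulder 256
[ 0.64826228 -0.01504594  0.1251912 ]
```

The stop is felt: force rose to 5.6 N with almost no motion. I'll release and lift straight out.

>>> step_arm(
  commands=[
    {"travel": [0,0,-0.002],"turn": [0,0,0]},
    {"travel": [0,-0.001,-0.005],"turn": [0,0,0]},
    {"travel": [0,-0.002,-0.01],"turn": [0,0,0]},
    {"travel": [0,-0.002,-0.02],"turn": [0,0,0]},
    {"travel": [0,-0.002,-0.045],"turn": [0,0,0]},
  ],
)

```text
time: 19.5
position: [0.6464, -0.018, 0.1686]
tool_rot: [3.126, 0.291, -0.008]
ft_force: [-0.0, 0.1, -1.2]
grip_width: 0.231
grip_force: 50.0
```

>>> step_arm(
  commands=[
    {"travel": [0,0,-0.03],"turn": [0,0,0]},
    {"travel": [0,0,-0.065],"turn": [0,0,0]},
    {"travel": [0,0,-0.065],"turn": [0,0,0]},
    {"travel": [0,0,-0.065],"turn": [0,0,0]},
  ],
)

```text
time: 19.9
position: [0.6485, -0.018, 0.2364]
tool_rot: [3.127, 0.29, 0.003]
ft_force: [0.3, 0.1, -1.7]
grip_width: 0.228
grip_force: 50.0
```

Run:
```python
from h import *
avg(4); im=snap('wrist','w8.png'); p,R,s=here(); c=cam('wrist',s)
w=np.array([.636,.0415,.0425]); o=np.array([.187,-.982,0])
print(p,R[:,2],'grasp',np.load('grasp.npy'), 'front edge@55',proj(c,w+o*.070),'@52',proj(c,w+o*.067))
g=cv2.cvtColor(im,cv2.COLOR_BGR2GRAY)
for dx in (.015,.02): 
  q=proj(c,w+o*.055+np.array([.982,.187,0])*dx); r=g[int(q[1])]; print(q,np.where(r[int(q[0])-60:int(q[0])+60]>140)[0][[0,-1]]+int(q[0])-60)
plan(((.57,-.17,.235),7.5),((.4873,-.332,.235),5.2))
```

```text
20.1 [ 0.64748 -0.01687  0.23407] F [ 0.02 -0.16 -1.04] sd [0.59 0.45 0.31]
[ 0.64747624 -0.01627846  0.23372169] [-2.33694627e-03 -5.54273390e-04 -9.99997116e-01] grasp [ 0.48726301 -0.33179314  0.10095162] front edge@55 [332.37991219 227.17668559] @52 [329.42340049 227.18381382]
[317.51583518 212.56227451] [302 332]
[317.48818726 207.60349172] [302 332]
(0.57, -0.17, 0.235) 7.5 ([-0.1047, 0.1367, -0.001], [0.01, 0.14, 3.2])
(0.4873, -0.332, 0.235) 5.2 ([-0.1031, 0.1498, 0.0], [0.0, 0.0, 2.3])
```

The drawer still reads 55 mm with the pin lifted out. I'll carry the pin back to the block.

>>> step_arm(
  commands=[
    {"travel": [-0.021,0.027,0],"turn": [0,0,0.6]},
    {"travel": [-0.042,0.055,0],"turn": [0,0,1.3]},
    {"travel": [-0.063,0.082,0],"turn": [0,0,2]},
    {"travel": [-0.084,0.11,0],"turn": [0,0,2.6]},
    {"travel": [-0.105,0.137,0],"turn": [0,0,3.2]},
  ],
)

```text
time: 20.65
position: [0.5693, -0.1715, 0.2343]
tool_rot: [3.135, 0.205, -0.002]
ft_force: [1.5, 0.3, -0.2]
grip_width: 0.228
grip_force: 50.0
```

>>> step_arm(
  commands=[
    {"travel": [-0.023,0.034,0],"turn": [0,0,0.6]},
    {"travel": [-0.046,0.067,0],"turn": [0,0,1.3]},
    {"travel": [-0.07,0.1,0],"turn": [0,0,2]},
    {"travel": [-0.09,0.13,0],"turn": [0,0,2.2]},
    {"travel": [-0.103,0.15,0],"turn": [0,0,2.2]},
  ],
)

```text
time: 21.15
position: [0.4854, -0.3354, 0.2347]
tool_rot: [3.138, 0.14, -0.002]
ft_force: [0.1, 0.2, -1.8]
grip_width: 0.224
grip_force: 50.0
```

>>> step_arm(
  commands=[
    {"travel": [0,0,0],"turn": [0,0,0]},
    {"travel": [0,0,0],"turn": [0,0,0]},
    {"travel": [0,0,0],"turn": [0,0,0]},
    {"travel": [0,0,0],"turn": [0,0,0]},
  ],
)

```text
time: 21.55
position: [0.489, -0.3307, 0.2347]
tool_rot: [-3.137, -0.15, 0.0]
ft_force: [0.1, 0.2, -0.6]
grip_width: 0.226
grip_force: 50.0
```

Run:
```python
from h import *
avg(3); p,R,s=here(); im=snap('wrist','w9.png'); c=cam('wrist',s)
print(p,R[:,2],np.degrees(np.arctan2(R[1,0],R[0,0])))
plan(((.4873,-.332,.172),5.3))
for n,i in (('w9',im),('w3',cv2.imread('pics/w3.png')[...,::-1])):
    h=cv2.cvtColor(np.ascontiguousarray(i),cv2.COLOR_RGB2HSV)[245:272,305:340]; m=((h[...,1]<60)&(h[...,2]>45)&(h[...,2]<170)).astype(np.uint8)
    N,l,st,ce=cv2.connectedComponentsWithStats(m)
    for k in range(1,N):
        if st[k,4]>15: print(n,st[k]+[305,245,0,0,0],ce[k]+[305,245])
```

```text
21.7 [ 0.48875 -0.33121  0.23487] F [ 0.35  0.   -0.56] sd [0.28 0.45 0.24]
[ 0.48860795 -0.33146618  0.23494869] [-2.76639583e-05  2.23881169e-04 -9.99999975e-01] 5.414695789618595
(0.4873, -0.332, 0.172) 5.3 ([-0.0012, 0.0002, 0.063], [-0.01, -0.0, 0.09])
w9 [317 255  10  12 105] [321.36190476 261.01904762]
w3 [305 245   5  26  57] [308.07017544 256.28070175]
w3 [317 254   9  13  97] [321.45360825 260.49484536]
```

>>> step_arm(
  commands=[
    {"travel": [-0.0012,0.0002,0.02],"turn": [0,0,0]},
    {"travel": [-0.0012,0.0002,0.045],"turn": [0,0,0]},
    {"travel": [-0.0012,0.0002,0.063],"turn": [0,0,0]},
    {"travel": [-0.0012,0.0002,0.063],"turn": [0,0,0]},
    {"travel": [-0.0012,0.0002,0.063],"turn": [0,0,0]},
  ],
)

```text
time: 22.25
position: [0.487, -0.3326, 0.1724]
tool_rot: [3.138, 0.146, -0.0]
ft_force: [0.1, 0.1, -0.1]
grip_width: 0.221
grip_force: 50.0
```

>>> step_arm(
  commands=[
    {"travel": [0,0,0],"turn": [0,0,0]},
    {"travel": [0,0,0],"turn": [0,0,0]},
    {"travel": [0,0,0],"turn": [0,0,0]},
  ],
)

```text
time: 22.55
position: [0.4873, -0.333, 0.1729]
tool_rot: [3.138, 0.146, 0.002]
ft_force: [-0.2, -0.5, -0.5]
grip_width: 0.226
grip_force: 50.0
```

Run:
```python
from h import *
avg(3); plan(((.4873,-.3318,.14),5.4))
```

```text
22.7 [ 0.48708 -0.33283  0.17257] F [-0.53  0.18 -1.01] sd [0.15 0.19 0.46]
(0.4873, -0.3318, 0.14) 5.4 ([0.0004, -0.001, 0.0324], [0.01, -0.03, -0.08])
```

>>> step_arm(
  commands=[
    {"travel": [0.0003,-0.001,0.006],"turn": [0,0,0]},
    {"travel": [0.0003,-0.001,0.012],"turn": [0,0,0]},
    {"travel": [0.0003,-0.001,0.018],"turn": [0,0,0]},
    {"travel": [0.0003,-0.001,0.025],"turn": [0,0,0]},
    {"travel": [0.0003,-0.001,0.032],"turn": [0,0,0]},
  ],
)

```text
time: 23.2
position: [0.4869, -0.3316, 0.1392]
tool_rot: [-3.138, -0.146, 0.001]
ft_force: [0.6, -0.5, -0.4]
grip_width: 0.225
grip_force: 50.0
```

Run:
```python
from h import *
avg(4); plan(((.4873,-.3318,.104),5.4))
```

```text
23.4 [ 0.48654 -0.33136  0.13893] F [ 0.01  0.01 -0.42] sd [0.48 0.14 0.33]
(0.4873, -0.3318, 0.104) 5.4 ([0.0004, 0.0001, 0.0358], [-0.0, 0.02, -0.09])
```

The tip is about 12 mm down into the hole with no side force, so I'll go on down.

>>> step_arm(
  commands=[
    {"travel": [0.0004,0.0001,0.008],"turn": [0,0,0]},
    {"travel": [0.0004,0.0001,0.018],"turn": [0,0,0]},
    {"travel": [0.0004,0.0001,0.028],"turn": [0,0,0]},
    {"travel": [0.0004,0.0001,0.034],"turn": [0,0,0]},
    {"travel": [0.0004,0.0001,0.035],"turn": [0,0,0]},
  ],
)

```text
time: 23.9
position: [0.4867, -0.3312, 0.1037]
tool_rot: [-3.137, -0.145, 0.003]
ft_force: [0.1, -0.2, -0.1]
grip_width: 0.229
grip_force: 50.0
```

>>> step_arm(
  commands=[
    {"travel": [0,0,0.001],"turn": [0,0,0]},
    {"travel": [0,0,0.002],"turn": [0,0,0]},
    {"travel": [0,0,0.0025],"turn": [0,0,0]},
    {"travel": [0,0,0.0025],"turn": [0,0,0]},
  ],
)

```text
time: 24.3
position: [0.4876, -0.3318, 0.1028]
tool_rot: [3.138, 0.146, 0.001]
ft_force: [-0.1, 0.5, -1.1]
grip_width: 0.225
grip_force: 50.0
```

Run:
```python
from h import *
avg(4)
```

```text
24.5 [ 0.48757 -0.33178  0.10274] F [-0.15  0.09 -0.83] sd [0.38 0.29 0.64]
```

>>> step_arm(
  commands=[
    {"travel": [0,0,0.0005],"turn": [0,0,0]},
    {"travel": [0,0,0.001],"turn": [0,0,0]},
    {"travel": [0,0,0.0015],"turn": [0,0,0]},
    {"travel": [0,0,0.002],"turn": [0,0,0]},
    {"travel": [0,0,0.002],"turn": [0,0,0]},
  ],
)

```text
time: 25.0
position: [0.4875, -0.3317, 0.1009]
tool_rot: [-3.138, -0.146, -0.0]
ft_force: [-1.5, 2.0, 3.6]
grip_width: 0.223
grip_force: 50.0
```

Run:
```python
from h import *
avg(4)
```

```text
25.2 [ 0.48747 -0.33171  0.10094] F [-2.05  1.44  5.24] sd [0.26 0.34 0.65]
```

Seated: z is 0.1009 m as at the grasp, and the block pushes back with about 5 N. I'll release to a modest opening and go straight up.

>>> step_arm(
  commands=[
    {"travel": [0,0,0],"turn": [0,0,0]},
    {"travel": [0,0,0],"turn": [0,0,0]},
    {"travel": [0,0,0],"turn": [0,0,0]},
    {"travel": [0,0,0],"turn": [0,0,0]},
    {"travel": [0,0,0],"turn": [0,0,0]},
  ],
  gripper=0.45,
)

```text
time: 25.7
position: [0.4874, -0.3317, 0.1004]
tool_rot: [-3.138, -0.146, 0.0]
ft_force: [0.3, -0.4, -0.2]
grip_width: 0.445
grip_force: 0.0
```

>>> step_arm(
  commands=[
    {"travel": [0,0,-0.02],"turn": [0,0,0]},
    {"travel": [0,0,-0.05],"turn": [0,0,0]},
    {"travel": [0,0,-0.085],"turn": [0,0,0]},
    {"travel": [0,0,-0.12],"turn": [0,0,0]},
    {"travel": [0,0,-0.12],"turn": [0,0,0]},
  ],
)

```text
time: 26.2
position: [0.4896, -0.3338, 0.2257]
tool_rot: [3.134, 0.145, 0.013]
ft_force: [0.3, 0.2, -0.3]
grip_width: 0.451
grip_force: 0.0
```

>>> step_arm(
  commands=[
    {"travel": [0,0,0],"turn": [0,0,0]},
    {"travel": [0,0,0],"turn": [0,0,0]},
    {"travel": [0,0,0],"turn": [0,0,0]},
  ],
)

```text
time: 26.5
position: [0.4868, -0.3312, 0.2191]
tool_rot: [-3.137, -0.146, 0.003]
ft_force: [0.4, 0.7, 0.4]
grip_width: 0.452
grip_force: 0.0
```

Run:
```python
from h import *
p,R,s=here(); im=snap('wrist','w10.png'); c=cam('wrist',s); print(p,s['time'],s['ft_force'],s['grip_width'])
def band(i,c):
    q=proj(c,(.4873,-.3315,.129)); x,y=int(q[0])-20,int(q[1])-22
    h=cv2.cvtColor(np.ascontiguousarray(i),cv2.COLOR_RGB2HSV)[y:y+40,x:x+40]; m=(h[...,2]<90).astype(np.uint8)*(1)
    N,l,st,ce=cv2.connectedComponentsWithStats(m); print(q,x,y)
    b=((h[...,2]>170)&(h[...,1]<60)); ys,xs=np.where(b); print('bright',len(xs),xs.mean()+x,ys.mean()+y,'->',ray(c,xs.mean()+x,ys.mean()+y,.125))
band(im,c)
s2=dict(s); s2['position']=np.array([0.48879062,-0.32990375,0.2205868]); s2['tool_rot']=np.array([-3.137,-.148,0])
band(cv2.imread('pics/w2.png')[...,::-1],cam('wrist',s2))
```

```text
[ 0.48682466 -0.33116259  0.21905197] 26.5 [0.40854738 0.72899557 0.4047157 ] 0.4517951003915661
[322.17769788 254.95672178] 302 232
bright 23 322.04347826086956 241.47826086956522 -> [ 0.49637395 -0.33056361  0.125     ]
[323.61004992 257.32875921] 303 235
bright 36 323.1388888888889 243.52777777777777 -> [ 0.49667246 -0.33027742  0.125     ]
```

The pin's band is within 0.5 mm of where it began. One last check of the drawer in the top view, then I'll hand in.

Run:
```python
from h import *
im=snap('top','t3.png'); c=cam('top'); g=cv2.cvtColor(im,cv2.COLOR_RGB2GRAY)
w=np.array([.636,.0415,.0425]); o=np.array([.187,-.982,0])
for t in np.arange(.062,.078,.002):
    q=proj(c,w+o*t+np.array([.01,.002,0])); print(round(t-.015,3),g[int(round(q[1])),int(round(q[0]))],end=' | ')
if g[tuple(np.round(proj(c,w+o*.066+np.array([.01,.002,0]))).astype(int)[::-1])]>140: print(ctrl.close_job())
```

```text
0.047 236 | 0.049 236 | 0.051 233 | 0.053 191 | 0.055 104 | 0.057 69 | 0.059 69 | 0.061 67 | the job is handed in; nothing more can be done
None
```

The job is handed in: I pushed the drawer out to its stop with the button held down and stood the release pin back home in its own hole, with its band measured within 0.5 mm of where it began; no verdict was returned.

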